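# Press the keyed shaft home in the pulley

## Task

One of the two steel shafts standing in the rack carries a key (a raised rib along its round lower part): take that one by its square head and fit it, key end down, into the bore of the pulley clamped on the fixture, turning it until the key drops into the keyway, then keep pushing against the spring plunger until the shaft's collar sits flush on the pulley's hub. Finish while still gripping the shaft and holding it pressed fully home: do not let go, because the spring would lift it out again. Leave the plain shaft, the tape roll, the heat sink and the marker pen as they are.

Things in the scene. Friction and masses are not known exactly. Their poses are not given: they have to be found in the camera images.
- keyed_shaft_mid (a point): centre (half-way up, on the axis) of the steel shaft with the key: 112 mm tall, about 0.2 kg, standing upright in one of the rack's two sockets, lower end 8 mm above the bench; z is its axis, up. Round, diameter 24, from the lower end up to 58 mm, the lowest 4 mm tapered to 19; then a collar, diameter 40, 8 mm thick; then the square head on top
- shaft_head (a point): centre of that shaft's square head, where it is gripped, 33 mm above keyed_shaft_mid: 22 x 22 mm, 46 mm tall, faces square to this point's x and y; the collar's top is 23 mm below this point
- shaft_key (a point): lower end of that shaft's key, on the key's outer face, 16 mm from the axis and 12 mm above the shaft's lower end: the key is a straight rib 8 mm wide, 42 mm long, on the shaft's -x side (towards the robot within 0.6 rad at the start). The 12 mm below it are a plain round pilot. A nose on the collar's edge on the same side, 8 mm wide, shows from above where the key is
- plain_shaft_mid (a point): centre (half-way up) of the other shaft, same sizes but with no key and no nose on its collar; it stands in the rack's other socket, 100 mm away, and stays there
- rack: grey rack fixed to the bench, 50 x 170 x 28 mm (x, y, z), origin at the centre of its underside; two square sockets 36 x 36 mm, 20 mm deep (floor 8 mm above the bench), at y = +50 and -50 mm
- fixture: aluminium block 124 x 124 x 30 mm fixed to the bench, origin at the centre of its underside; its front is -x (side with a short engraved line). A steel pulley lies flat on its middle and cannot move: rim diameter 76 up to 59 mm above the bench, hub diameter 44 up to 75 mm. Toe clamps at +y and -y hold the rim; they reach 72 mm above the bench, no nearer than 29 mm to the axis
- hub_mouth (a point): centre of the pulley's bore at the flat top face of its hub, 75 mm above the bench; axes as the fixture's. Bore diameter 26.4, right through, lightly oiled like the shaft (slippery). With the key out of line the shaft stops with its pilot in the bore and the key on this face. Home: collar resting on this face, keyed_shaft_mid 2 mm below this point
- keyway_about (a point): where the keyway would be if it pointed exactly to the fixture's front: at the hub's top face, 15 mm from the axis. The real keyway, a notch 11 mm wide in the bore's wall reaching 17.5 mm from the axis, lies up to 0.35 rad to either side of this, different each time and not told here (cameras can see it). The key goes in within about 0.08 rad of it
- plunger (a joint): spring plunger in the middle of the fixture, diameter 22, under the bore: 0 up at rest (its top 38 mm below the hub's top face), grows as it is pushed down, 0.020 m with the shaft home. It pushes back with 4 N at 0, rising to 9 N at 0.020, and lifts the shaft by 20 mm if it is let go
- tape_roll_mid (a point): centre of a small black roll of tape, 55 mm wide and 19 mm high, lying on the bench
- heat_sink_mid (a point): centre of a finned heat sink, 45 x 45 x 24 mm, on the bench
- marker_mid (a point): centre of a marker pen, 129 mm long, 19 mm high, lying on the bench
- the_arm_lamp: black desk lamp, fixed, never moves; origin on the bench below the middle of its slanting arm, axes as the world's. From its foot (80 mm back and 310 mm left of the origin) an upright rises to 0.45 m, leaning towards the robot; from there the arm slants to the right and up to 0.62 m, ending in a shade between 0.46 and 0.70 m high, 430 mm right of the origin. Swing the arm across above it
Things that resemble listed ones, but are neither listed nor needed, are in the scene too. There is more than one size of the fixture; the one meant has the size given above. What is shaped like the part that bears keyed_shaft_mid but orange is not meant.

How it is judged:
By the outcome, as a careful person would: the job done as asked, in the order asked, and still so for the second after the job is handed in, while the arm keeps its last pose, push and grip.
It also fails if it takes over 58 s, if anything falls off the work surface, if the arm or the gripper's body presses on something with over 40 N, if the wrist force passes 120 N, or if a joint passes its speed limit or range.

## Robot

A 6-joint arm with a two-finger parallel gripper is mounted at the origin on a cart in front of the work surface, level with it; the furniture and walls round the work are solid. World frame = base frame: x ahead of the robot, y to its left, z up, the work surface at z = 0. Lengths are in mm, angles in rad, forces in N, time in s.
With the tool pointing down it reaches from about 275 to 1000 mm from the base axis. Payload 8.4 kg.
Tool frame: the origin (TCP) lies on the centre line of the jaws, within the pads' length; the fingertips stand r.tip_reach ahead of it and the grasp point (between the pads) lies 11 mm behind it (r.tip_reach is the distance from the TCP to the fingertips, in mm); z points along the fingers, y is the line along which they close (so a half turn about z gives the same grasp; the last joint's range is limited). The gripper opens to 85 mm and grips with 20 to 120 N. Pads are 22 mm wide; open, the fingers measure 114 mm over their backs; the gripper's body (76 mm by 85 mm) begins 54 mm behind the grasp point. The pads swing forward as they close: fully open they stand 13 mm farther back than shut.
Start: joints at [-1.314, 0.353, 1.633, -0, 1.155, -0.002], TCP at [159.949, -604.189, 239.281] pointing down, gripper open.
Joint ranges: [-2.63, 2.63], [-0.92, 2.1], [0.06, 2.66], [-1.3, 4.44], [0, 2.69], [-3.02, 3.02]. Speed limits (rad/s): [2.22, 2.22, 2.79, 3.14, 3.14, 3.14].

## Interface

Orientations are given as [roll, pitch, yaw] about the fixed x, y, z axes, in that order (R = Rz(yaw) Ry(pitch) Rx(roll)).
In Python, from rig import r gives the robot as it stands.
- The arm moves only by the tool carry_out, never from a script. Its argument "targets" is a list of rows, each an object with "dp": the shift along the tool's x, y, z in mm, a list of three; "yaw": the turn about the tool's z in degrees. A call has 1 to 12 rows; each row is the pose to reach, as a shift and turn from the pose commanded when the call began, along the tool's axes at that moment; what a row does not reach only later rows make up. A row lasts 1/8 s, in which the tool goes at most 62.5 mm and 10.7 degrees, less where a joint would pass 70% of its speed; a pose out of reach is approached as far as the arm can. A call with a gripper value outside its range is refused whole. "fingers" is the opening, from -1 (shut) to 1 (fully open), so that 0 is half open, set as the call begins (left out, the last holds). The fingers move at their own pace and stop on an object; "grip_force" is the grip in N (left out, the last holds). Time passes only in rows, so rows that repeat a pose let the fingers close. It gives the time, the measured TCP pose, the force, the opening and the grip force at its end, in the units of the state.
- r.sense(): the state, without advancing time (a new reading comes with each control period).
- r.grab_frame(name): name is "side" or "top"; returns the picture (480x640x3 uint8, red, green, blue); there is no depth.
- r.get_calibration(name): a dict with "fx", "fy", "cx", "cy" (pixels), "rvec" (rotation vector, rad) and "tvec" (3), from world to camera coordinates, as OpenCV has them. Camera axes: x right, y down, z forward; pixel columns grow to the right and rows downward; lengths in mm; the calibration is good to about 2 mm. A picture is of the moment at which its call begins. get_calibration takes no time and is no camera call.
- r.sign_off(): hands the job in; it is judged then, once.
The state is a dict: "clock": time; "qpos": joint angles; "qvel": joint speeds; "joint_efforts": joint torques, N m; "eef_pos": TCP position; "tcp_rot": TCP orientation; "contact_force": force on the tool from outside, world axes, zero at the start; "wrist_torque": the same for the moment, N m; "opening": opening from 0.0 (shut) to 1.0 (fully open); "grasp_force": force on a finger pad.
Only numpy, scipy, OpenCV 4.12 (cv2) and the standard library are available. Lean on these libraries where they do the work, as an engineer would, in place of code of your own. Each camera call takes 0.05 s, during which the arm holds its last target. There are 200 camera calls.

## Working session

There is one attempt and no reset: what is moved stays moved. The work goes in short steps, Python scripts to look and compute and a tool call to move; the robot and the scene stay as the last step left them, time stands still between calls to the robot, and variables do not carry over. Pictures are saved under pics/ and viewed, at most 11 in all, crops included, and the job is handed in when it is done.

Besides the shell and the picture viewer there is one more tool, called after "Emit:" as name(argument=value, ...) on one line, values as JSON. carry_out: Moves the arm, as the interface text tells. Its arguments: {"type":"object","properties":{"targets":{"type":"array","items":{"type":"object","properties":{"dp":{"type":"array","items":{"type":"number"}},"yaw":{"type":"number"}}}},"fingers":{"type":"number"},"grip_force":{"type":"number"}},"required":["targets"]}

```bash
mkdir -p pics; ls; python3 - <<'E'
from rig import r
import cv2
for n in("side","top"):
    cv2.imwrite(f"pics/{n}0.png",r.grab_frame(n)[:,:,::-1]); print(n,r.get_calibration(n))
print(r.tip_reach,r.sense())
E
```

```text
pics
side {'fx': 538.370345306649, 'fy': 538.370345306649, 'cx': 317.80350484567873, 'cy': 242.27405974180994, 'rvec': array([ 1.90765112, -0.27915127,  0.22176976]), 'tvec': array([-510.61468122,  158.97127953,  818.34893093])}
top {'fx': 522.2959534101103, 'fy': 522.2959534101103, 'cx': 323.7645846113669, 'cy': 237.83417221295198, 'rvec': array([ 2.1367905 , -2.08610278,  0.18258932]), 'tvec': array([ 103.40279569,  573.90859544, 1144.13881886])}
8.0 {'clock': 0.1, 'qpos': array([-1.31438758e+00,  3.53566599e-01,  1.63404100e+00,  4.41309720e-05,
        1.15519797e+00, -2.38944860e-03]), 'qvel': array([-1.69799097e-04, -3.13270792e-03, -2.50612057e-03,  1.57375104e-03,
        7.52275104e-05, -1.27303407e-03]), 'joint_efforts': array([ 6.71801899e-04, -6.06358194e+01, -3.42820394e+01,  2.36421988e-05,
        3.97198397e-03, -2.70555525e-06]), 'eef_pos': array([ 159.86606451, -603.78944936,  238.6524536 ]), 'tcp_rot': array([-3.14037984e+00, -4.32507457e-05,  2.58780330e-01]), 'contact_force': array([-0.06581573,  0.47895482, -0.0168267 ]), 'wrist_torque': array([ 0.01078021, -0.00850011,  0.0640741 ]), 'grasp_force': 0.0, 'opening': 1.0024750149983814}
```

View pics/top0.png

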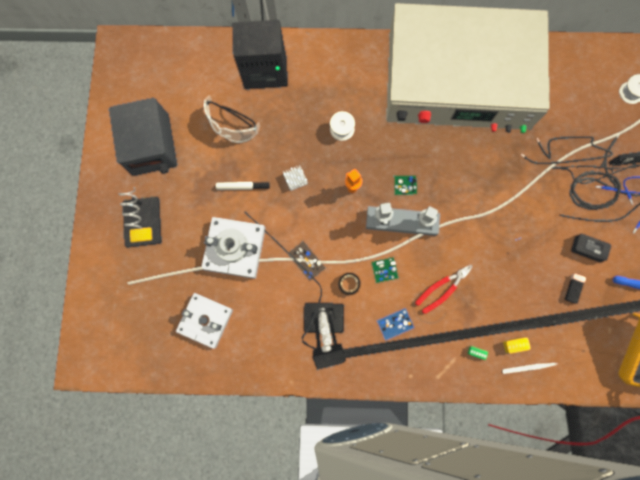

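View pics/side0.png

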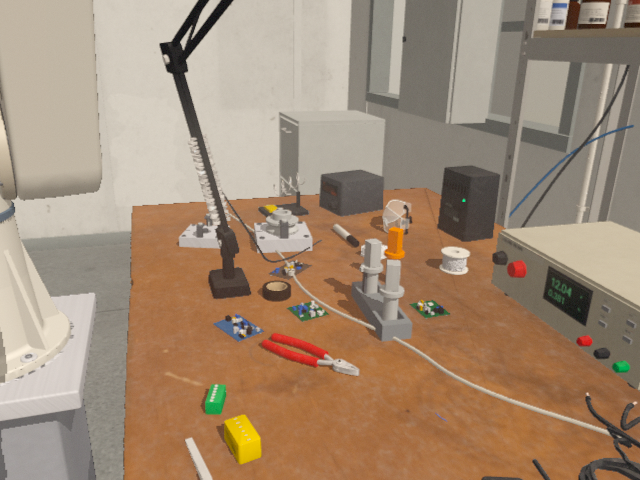

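The top view shows the rack at about (403,220), with shaft heads near (385,212) and (429,215). The pulley fixture is at (233,248), and a smaller decoy is at (205,320). In the side view the shafts are near (373,265) and (391,290). Next I'll zoom in on these.

```bash
cat > h.py <<'E'
import numpy as np,cv2
from rig import r
class C:
    def __init__(s,n):
        c=r.get_calibration(n);s.K=np.array([[c['fx'],0,c['cx']],[0,c['fy'],c['cy']],[0,0,1]])
        s.rv=np.array(c['rvec']);s.t=np.array(c['tvec']);s.R=cv2.Rodrigues(s.rv)[0];s.o=-s.R.T@s.t
    def ray(s,uv): return s.R.T@np.linalg.solve(s.K,np.array([uv[0],uv[1],1.]))
    def plane(s,uv,z): d=s.ray(uv);return s.o+d*(z-s.o[2])/d[2]
    def proj(s,P): return cv2.projectPoints(np.float64(P).reshape(-1,1,3),s.rv,s.t,s.K,None)[0].reshape(-1,2)
top,side=C("top"),C("side")
def crop(n,x,y,w,h,k,im=None):
    im=r.grab_frame(n)[:,:,::-1] if im is None else im
    return cv2.resize(im[y:y+h,x:x+w],None,fx=k,fy=k,interpolation=cv2.INTER_CUBIC)
def mean(n,k=8): return np.mean([r.grab_frame(n)[:,:,::-1].astype(float) for _ in range(k)],0).astype(np.uint8)
E
python3 - <<'E'
from h import *
t=mean("top",4);s=cv2.imread("pics/side0.png")
a=np.hstack([crop("",360,195,80,50,5,t),crop("",193,210,80,50,5,t)])
b=np.hstack([crop("",340,232,80,70,5,s),crop("",240,190,80,70,5,s)])
cv2.imwrite("pics/z1.png",np.vstack([a,b]))
for uv in[(385,208),(429,212)]: print(top.plane(uv,120))
print(top.plane((231,244),75), top.plane((403,222),28))
E
```

```text
[628.53747528 -16.89670174 120.        ]
[ 621.56395079 -112.96196307  120.        ]
[548.72542914 326.34113846  75.        ] [619.00755308 -68.31114856  28.        ]
```

View pics/z1.png

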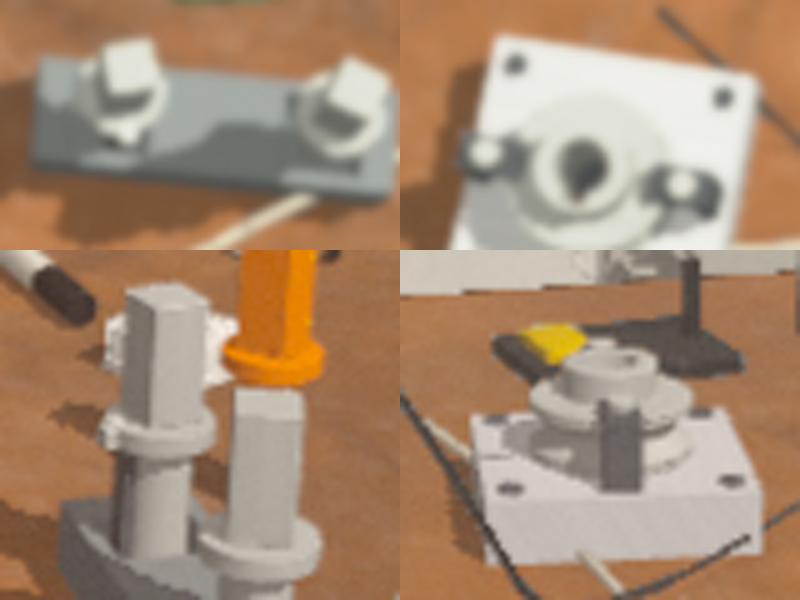

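The left shaft (top view ≈(385,209)) is the keyed one. Its nose shows at about (384.6,222) in the top view and at the collar's left side in the side view. The keyway shows as a notch at the bore's lower side, near (309,248).

```bash
python3 - <<'E'
from h import *
t=mean("top",6)
cv2.imwrite("pics/t.png",t)
a=crop("",370,198,30,30,13,t);b=crop("",213,226,40,40,10,t)
b=cv2.resize(b,(390,390)); cv2.imwrite("pics/z2.png",np.hstack([a,b]))
print(top.o,side.o)
E
```

```text
[ 342.31272652   90.82019568 1234.3786049 ] [ 265.9098164  -831.41382133  440.15590463]
```

View pics/z2.png

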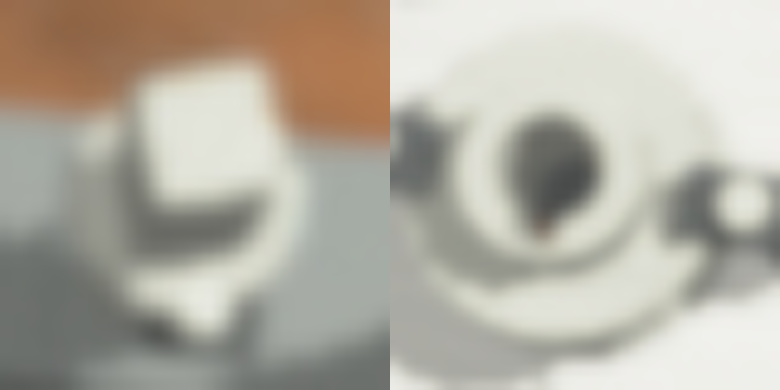

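```bash
python3 - <<'E'
from h import *
f=lambda u,k,o:np.array([(u[0]+.5)/k-.5+o[0],(u[1]+.5)/k-.5+o[1]])
P=[top.plane(f(u,13,(370,198)),120)[:2] for u in[(140,80),(265,60),(280,190),(160,205)]]
P=np.array(P);c=P.mean(0);print("head",c)
for i in range(4):
    e=P[(i+1)%4]-P[i];print(np.linalg.norm(e),np.degrees(np.arctan2(e[1],e[0])))
# side check
print("side proj",side.proj([c[0],c[1],120]))
for s in [(373,240)]:
    d=side.ray(s);d2=top.ray(f(P.mean(0)*0+[211,134],13,(370,198)))
    A=np.c_[d,-d2];k=np.linalg.lstsq(A,top.o-side.o,rcond=None)[0];print("tri",side.o+k[0]*d,top.o+k[1]*d2)
n=top.plane(f((203,312),13,(370,198)),74)[:2];e=n-c;print("nose",n,np.linalg.norm(e),np.degrees(np.arctan2(e[1],e[0])))
g=lambda u:f((u[0]-390,u[1]),9.75,(213,226))
b=top.plane(g((553,164)),75)[:2];w=top.plane(g((541,232)),75)[:2];print("bore",b,"notch",w,np.linalg.norm(w-b),np.degrees(np.arctan2(*(w-b)[::-1])))
for u in[(503,165),(603,165),(553,115),(553,215),(452,165),(647,165)]:print(top.plane(g(u),75)[:2])
t=cv2.imread("pics/t.png");hsv=cv2.cvtColor(t,cv2.COLOR_BGR2HSV)
m=((hsv[:,:,1]<40)&(hsv[:,:,2]>120)).astype(np.uint8);m[:, :190]=0;m[:,275:]=0;m[:205]=0;m[290:]=0
m=cv2.morphologyEx(m,cv2.MORPH_OPEN,np.ones((9,9)))
cs=max(cv2.findContours(m,0,2)[0],key=cv2.contourArea)
W=np.float32([top.plane(p,30)[:2] for p in cs[:,0]]);print(cv2.minAreaRect(W),cv2.boundingRect(cs))
E
```

```text
head [628.9862909  -18.61971203]
21.442982857473144 -79.42330059135477
22.708324677701462 -173.53908714767687
20.389358909233607 98.54991781177175
21.935895526309313 9.10483022978419
side proj [[373.46937168 241.38309631]]
tri [628.09752284 -18.27320739 122.52954129] [628.2585112  -18.32669023 122.57619655]
nose [608.65247648 -21.79681196] 20.580524109518585 -171.11950196458625
bore [552.38179631 330.49768749] notch [536.30947039 332.31945718] 16.175243596198545 173.53322523463692
[551.88397338 342.13778339]
[552.40746638 318.83310733]
[563.96951002 331.1981379 ]
[540.3672345  329.77143511]
[551.61685176 354.02940938]
[552.63768804 308.58418134]
((549.8858642578125, 330.1842346191406), (128.57058715820312, 126.60514068603516), 82.35641479492188) (204, 219, 60, 57)
```

```bash
python3 - <<'E'
from h import *
print("foot",top.plane((323,318),10), "joint",top.plane((328,356),450),"right",top.plane((640,310),600))
# triangulate lamp joint top: side (174,55) & foot (230,284)
def tri(a,b):
    d,e=side.ray(a),top.ray(b);k=np.linalg.lstsq(np.c_[d,-e],top.o-side.o,rcond=None)[0];return side.o+k[0]*d,top.o+k[1]*e
print(tri((174,57),(328,356)),tri((229,284),(323,318)))
E
```

```text
foot [390.84988532 115.09204759  10.        ] joint [318.52199179  97.61345256 450.        ] right [ 386.34364251 -274.40760511  600.        ]
(array([318.65634842,  97.825022  , 418.26260869]), array([317.56039997,  97.88802752, 418.29639522])) (array([392.78065004, 114.93096583,   7.41860666]), array([390.95491892, 115.14457147,   7.350465  ]))
```

Emit:
carry_out(targets=[{"dp":[0,0,-60]},{"dp":[0,0,-120]},{"dp":[0,0,-180]},{"dp":[0,0,-240]},{"dp":[0,0,-300]},{"dp":[0,0,-360]},{"dp":[0,0,-420]},{"dp":[0,0,-480]},{"dp":[0,0,-520]},{"dp":[0,0,-520]},{"dp":[0,0,-520]}], fingers=1)

```text
schema error: expected keys dp, yaw
```

```bash
python3 - <<'E'
from h import *
s=r.sense();print({k:np.round(s[k],4) for k in("clock","qpos","eef_pos","tcp_rot","contact_force")})
# fit planar: r=a+L1 s2+L2 s23, z=h+L1c2+L2c23
for q,rr,z in[((.3536,1.634),np.hypot(159.9,604.2),239.2),((s["qpos"][1],s["qpos"][2]),np.hypot(*s["eef_pos"][:2]),s["eef_pos"][2])]:print(np.sin([q[0],sum(q)]),np.cos([q[0],sum(q)]),rr,z)
E
```

```text
{'clock': np.float64(0.6), 'qpos': array([-1.3144,  0.353 ,  1.6334, -0.    ,  1.1552, -0.0024]), 'eef_pos': array([ 159.9387, -604.1763,  239.2616]), 'tcp_rot': array([-3.1416,  0.    ,  0.2588]), 'contact_force': array([-0.573 ,  0.3274, -0.8493])}
[0.34627732 0.91438761] [ 0.9381322  -0.40483984] 625.0005199997837 239.2
[0.34572486 0.91485659] [ 0.93833593 -0.40377894] 624.9874679432884 239.2616059817783
```

Emit:
carry_out(targets=[{"dp":[0,0,-60],"yaw":0},{"dp":[0,0,-120],"yaw":0},{"dp":[0,0,-180],"yaw":0},{"dp":[0,0,-240],"yaw":0},{"dp":[0,0,-300],"yaw":0},{"dp":[0,0,-360],"yaw":0},{"dp":[0,0,-420],"yaw":0},{"dp":[0,0,-480],"yaw":0},{"dp":[0,0,-520],"yaw":0},{"dp":[0,0,-520],"yaw":0},{"dp":[0,0,-520],"yaw":0}], fingers=1)

```text
clock: 1.98
eef_pos: [160.1, -604.6, 758.2]
tcp_rot: [-3.14, 0.0, 0.259]
contact_force: [0.2, 0.1, 0.2]
opening: 1.002
grasp_force: 0.0
```

```bash
python3 - <<'E'
from h import *
s=r.sense();print({k:np.round(s[k],4) for k in("clock","qpos","eef_pos","tcp_rot","contact_force")})
E
```

```text
{'clock': np.float64(1.975), 'qpos': array([-1.3144,  0.3745,  0.5047, -0.    ,  2.2635, -0.0024]), 'eef_pos': array([ 160.0507, -604.6391,  758.1961]), 'tcp_rot': array([-3.1404,  0.    ,  0.2587]), 'contact_force': array([0.2222, 0.1242, 0.181 ])}
```

Emit:
carry_out(targets=[{"dp":[46,-34,0],"yaw":0.5},{"dp":[93,-69,0],"yaw":1},{"dp":[139,-103,0],"yaw":1.5},{"dp":[185,-137,0],"yaw":2},{"dp":[232,-172,0],"yaw":2.5},{"dp":[278,-206,0],"yaw":3},{"dp":[325,-240,0],"yaw":3.5},{"dp":[371,-275,0],"yaw":4},{"dp":[417,-309,0],"yaw":4.5},{"dp":[464,-344,0],"yaw":5},{"dp":[510,-378,0],"yaw":5.5},{"dp":[556,-412,0],"yaw":5.8}])

```text
clock: 3.48
eef_pos: [592.7, -61.9, 757.8]
tcp_rot: [-3.141, 0.002, 0.157]
contact_force: [0.1, -0.6, -0.5]
opening: 1.003
grasp_force: 0.0
```

```bash
cat >> h.py <<'E'
def rel(P,yawdeg):
    s=r.sense();y=s["tcp_rot"][2];d=np.array(P)-s["eef_pos"];c,n=np.cos(y),np.sin(y)
    print("clock",s["clock"],"eef",s["eef_pos"].round(1),"rpy",s["tcp_rot"].round(4),"F",s["contact_force"].round(1),"q",s["qpos"].round(3))
    print("dp",np.round([d[0]*c+d[1]*n,d[0]*n-d[1]*c,-d[2]],1),"yaw",round(np.degrees(y)-yawdeg,1))
E
python3 - <<'E'
from h import *
rel([628.5,-18.5,86],9)
cv2.imwrite("pics/s1.png",r.grab_frame("side")[:,:,::-1])
E
```

```text
clock 3.475 eef [592.7 -61.9 757.8] rpy [-3.141e+00  2.400e-03  1.574e-01] F [ 0.1 -0.6 -0.5] q [-0.107  0.304  0.607 -0.     2.232  1.307]
dp [ 42.2 -37.2 671.8] yaw 0.0
```

View pics/s1.png

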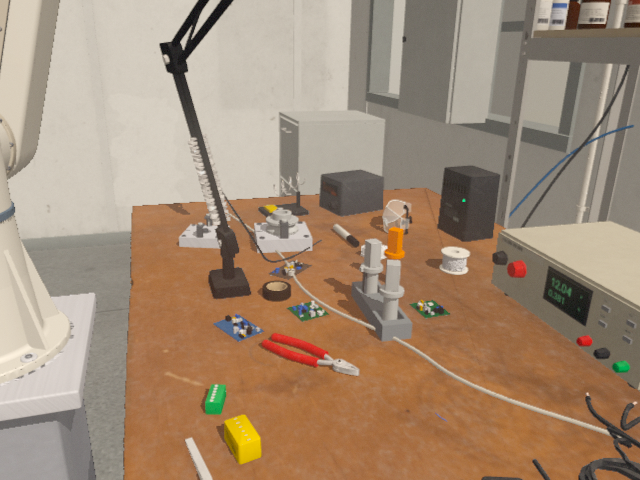

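The arm is high and outside the side view, with the scene unchanged and the lamp arm clear. I'll descend in stages and watch the force.

Emit:
carry_out(targets=[{"dp":[42,-37,20],"yaw":0},{"dp":[42,-37,80],"yaw":0},{"dp":[42,-37,140],"yaw":0},{"dp":[42,-37,200],"yaw":0},{"dp":[42,-37,260],"yaw":0},{"dp":[42,-37,320],"yaw":0},{"dp":[42,-37,380],"yaw":0},{"dp":[42,-37,430],"yaw":0},{"dp":[42,-37,450],"yaw":0},{"dp":[42,-37,450],"yaw":0}])

```text
clock: 4.78
eef_pos: [625.2, -20.5, 306.1]
tcp_rot: [-3.141, 0.006, 0.158]
contact_force: [0.4, 0.6, 0.5]
opening: 1.0
grasp_force: 0.0
```

```bash
python3 - <<'E'
from h import *
rel([628.5,-18.5,86],9)
a=r.grab_frame("side")[:,:,::-1];b=r.grab_frame("top")[:,:,::-1]
print(side.proj([[0,-100,z] for z in(300,400,500)]))
cv2.imwrite("pics/s2.png",np.hstack([cv2.resize(a,(400,300)),cv2.resize(b,(400,300))]))
E
```

```text
clock 4.775 eef [625.2 -20.5 306.1] rpy [-3.1405  0.0057  0.1576] F [0.4 0.6 0.5] q [-0.035  0.303  1.553 -0.     1.291  1.378]
dp [  3.6  -1.4 220.1] yaw 0.0
[[ -90.87636962  165.40136736]
 [-112.91401601   75.47108049]
 [-137.6712181   -25.55705324]]
```

View pics/s2.png

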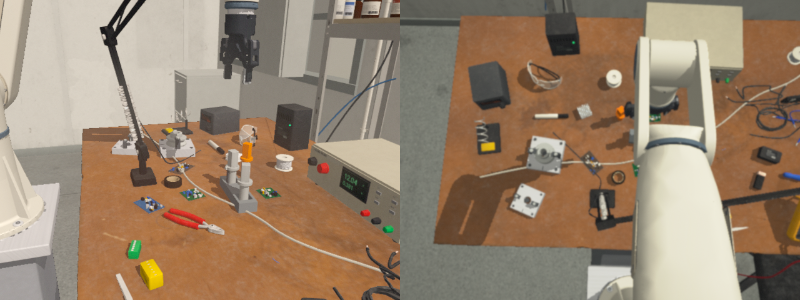

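Emit:
carry_out(targets=[{"dp":[1,-2,50],"yaw":0},{"dp":[1,-2,100],"yaw":0},{"dp":[1,-2,140],"yaw":0},{"dp":[1,-2,156],"yaw":0},{"dp":[1,-2,156],"yaw":0},{"dp":[1,-2,156],"yaw":0}])

```text
clock: 5.62
eef_pos: [629.7, -18.4, 155.4]
tcp_rot: [3.141, -0.003, 0.158]
contact_force: [-0.1, -0.5, -0.2]
opening: 1.0
grasp_force: 0.0
```

```bash
python3 - <<'E'
from h import *
rel([628.5,-18.5,86],9)
a=r.grab_frame("side")[:,:,::-1]
cv2.imwrite("pics/s3.png",crop("",320,150,120,160,3.7,a))
print(side.proj([[628.5,-18.5,z] for z in(120,142,74)]))
E
```

```text
clock 5.625 eef [629.7 -18.4 155.4] rpy [ 3.141e+00 -3.100e-03  1.575e-01] F [-0.1 -0.5 -0.2] q [-0.032  0.446  1.697  0.     0.996  1.382]
dp [-1.2 -0.1 69.4] yaw 0.0
[[373.18537113 241.38415174]
 [373.87289931 229.46337627]
 [371.78293067 265.70050434]]
```

View pics/s3.png

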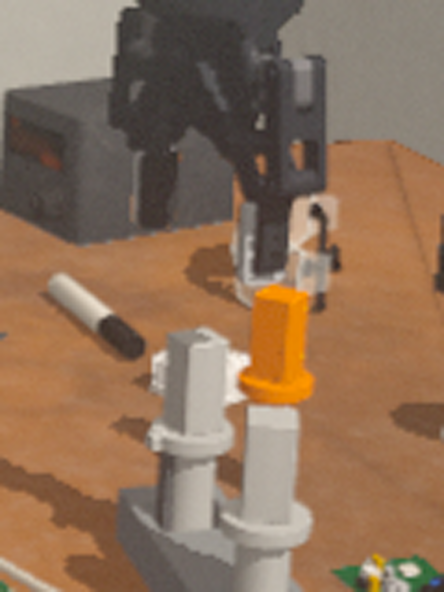

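```bash
python3 - <<'E'
from h import *
s=r.sense();p=s["eef_pos"];y=s["tcp_rot"][2];e=np.array([np.sin(y),-np.cos(y),0])
for o in(-50,50):
    q=p+e*o
    for z in(160,):
        u=side.proj([q[0],q[1],z])[0];print(o,u,(u-[320,150])*3.7)
E
```

```text
-50 [360.23482564 211.71556625] [148.86885487 228.34759514]
50 [391.29854538 228.01433101] [263.80461791 288.65302472]
```

The open fingers straddle the keyed shaft's line, at crop (155,225) and (270,270), which matches the projection within 2 mm. I'll descend and grip.

Emit:
carry_out(targets=[{"dp":[-1,0,25],"yaw":0},{"dp":[-1,0,50],"yaw":0},{"dp":[-1,0,64],"yaw":0},{"dp":[-1,0,67],"yaw":0},{"dp":[-1,0,67],"yaw":0},{"dp":[-1,0,67],"yaw":0}])

```text
clock: 6.42
eef_pos: [628.0, -18.5, 87.2]
tcp_rot: [3.141, -0.001, 0.158]
contact_force: [-0.3, 0.7, -0.4]
opening: 0.996
grasp_force: 0.0
```

Emit:
carry_out(targets=[{"dp":[0,0,0],"yaw":0},{"dp":[0,0,0],"yaw":0},{"dp":[0,0,0],"yaw":0},{"dp":[0,0,0],"yaw":0},{"dp":[0,0,0],"yaw":0},{"dp":[0,0,0],"yaw":0},{"dp":[0,0,0],"yaw":0},{"dp":[0,0,0],"yaw":0}], fingers=-1, grip_force=90)

```text
clock: 7.42
eef_pos: [627.6, -18.5, 86.5]
tcp_rot: [3.142, -0.0, 0.158]
contact_force: [-0.7, 0.3, 5.1]
opening: 0.245
grasp_force: 88.4
```

```bash
python3 - <<'E'
from h import *
rel([628.5,-18.5,86],9)
s=r.sense();print(s["opening"],s["grasp_force"],s["wrist_torque"])
E
```

```text
clock 7.425 eef [627.6 -18.5  86.5] rpy [ 3.1415e+00 -5.0000e-04  1.5750e-01] F [-0.7  0.3  5.1] q [-0.032  0.53   1.74   0.     0.871  1.381]
dp [0.9 0.1 0.5] yaw 0.0
0.2449132468623374 88.38409781455994 [ 0.063544    0.03877336 -0.02267772]
```

Emit:
carry_out(targets=[{"dp":[0,0,-15],"yaw":0},{"dp":[0,0,-40],"yaw":0},{"dp":[0,0,-80],"yaw":0},{"dp":[0,0,-120],"yaw":0},{"dp":[0,0,-150],"yaw":0},{"dp":[0,0,-150],"yaw":0}])

```text
clock: 8.18
eef_pos: [628.5, -18.6, 239.1]
tcp_rot: [3.141, -0.004, 0.158]
contact_force: [0.3, 0.0, -2.7]
opening: 0.246
grasp_force: 88.1
```

```bash
python3 - <<'E'
from h import *
rel([552.2,331,236],-6.5)
E
```

```text
clock 8.175 eef [628.5 -18.6 239.1] rpy [ 3.1407 -0.0044  0.1576] F [ 0.3  0.  -2.7] q [-0.032  0.357  1.628 -0.     1.152  1.381]
dp [ -20.5 -357.2    3.1] yaw 15.5
```

Emit:
carry_out(targets=[{"dp":[-2,-40,0],"yaw":2},{"dp":[-5,-85,0],"yaw":4},{"dp":[-7,-130,0],"yaw":6},{"dp":[-10,-175,0],"yaw":8},{"dp":[-12,-220,0],"yaw":10},{"dp":[-14,-265,0],"yaw":12},{"dp":[-17,-310,0],"yaw":14},{"dp":[-19,-345,0],"yaw":15},{"dp":[-19.6,-357,0],"yaw":15.5},{"dp":[-19.6,-357,0],"yaw":15.5},{"dp":[-19.6,-357,0],"yaw":15.5},{"dp":[-19.6,-357,0],"yaw":15.5}])

```text
clock: 9.68
eef_pos: [552.3, 329.8, 236.2]
tcp_rot: [3.141, 0.0, -0.114]
contact_force: [0.9, -0.6, -1.6]
opening: 0.249
grasp_force: 88.8
```

```bash
python3 - <<'E'
from h import *
rel([552.2,331,176],-6.5)
a=r.grab_frame("side")[:,:,::-1];b=r.grab_frame("top")[:,:,::-1]
cv2.imwrite("pics/s4.png",np.hstack([crop("",230,130,100,140,4,a),crop("",183,190,100,140,4,b)]))
print(side.proj([[552.2,331,75],[552.2,331,160]]))
E
```

```text
clock 9.675 eef [552.3 329.8 236.2] rpy [ 3.1413e+00  1.0000e-04 -1.1410e-01] F [ 0.9 -0.6 -1.6] q [ 0.536  0.384  1.595 -0.     1.163  2.221]
dp [-0.3 -1.2 60.2] yaw -0.0
[[282.67722261 212.37821699]
 [282.54182203 176.38097138]]
```

View pics/s4.png

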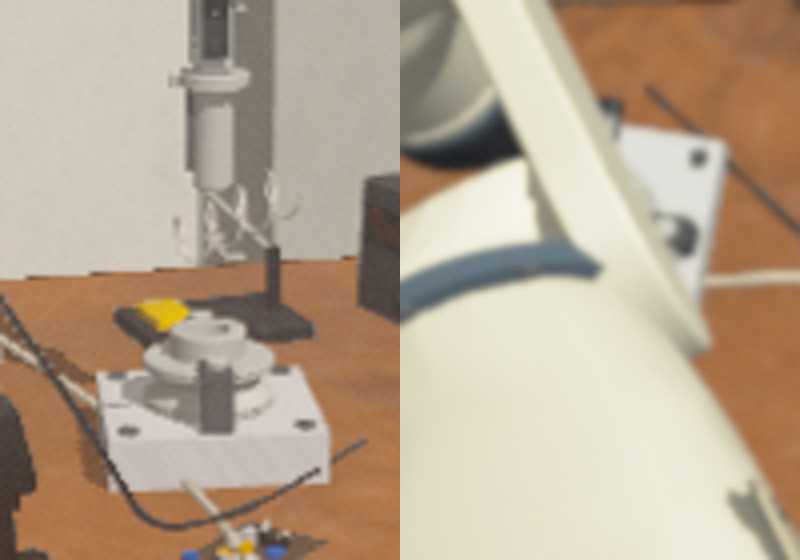

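The shaft is held straight over the pulley, with its axis at crop column ~214 against ~209 for the hub. I'll measure that offset from edge profiles.

```bash
python3 - <<'E'
from h import *
a=mean("side",6); g=cv2.cvtColor(a,cv2.COLOR_BGR2GRAY)
for row in(158,163,168,172): print(row,g[row,272:296])
for row in(208,210,212,214,216,218): print(row,g[row,262:304])
E
```

```text
158 [199 200 201 191 145  97 108 133 151 161 170 177 180 184 182 181 144 120
 120 120 120 120 120 120]
163 [198 199 200 200 154 110 118 135 152 163 170 177 181 183 183 180 145 119
 119 119 120 120 120 120]
168 [198 198 199 198 154 110 117 136 152 163 171 178 182 184 183 179 145 119
 119 120 120 119 119 119]
172 [197 198 199 200 200 200 159 138 155 165 172 179 181 182 181 179 143 120
 120 121 120 118 119 120]
208 [ 86  87 101 111 132 162 171 174 175 176 177 180 179 179 177 164 179 193
 195 194 170 116  85  86  85  85  85  84  83  82  83  83  83  83  85  84
  84  85  85  85  85  83]
210 [ 76  81  84  84  99 109 119 148 170 179 179 182 186 176 173 187 190 188
 187 184 184 183 179 183 185 180 172 144 117  93  83  83  83  83  83  84
  82  83  81  82  83  84]
212 [ 69  69  73  79  82  83  87 123 145 141 146 177 184 181 180 181 182 182
 181 178 174 168 161 141 129 168 189 194 196 140  82  81  82  87  92  87
  83  78  77  76  75  76]
214 [112  95  76  68  67  76  80  83  84  95 113 124 134 157 174 182 186 189
 190 190 191 192 195 195 197 198 195 193 182 138 114  89  72  75  77  77
  74  71  73  74  77  85]
216 [127 125 124 101  74 111 158 159 142 136 125 118 125 136 144 152 159 165
 168 172 175 179 180 181 181 180 180 179 175 183 191 193 193 177 151 132
 128 126 125 126 125 126]
218 [128 126 126 128 178 191 192 192 169 153 134 118 125 136 145 152 159 165
 169 174 180 181 183 185 183 181 178 177 178 188 193 193 193 193 193 194
 159 130 131 130 132 130]
```

Emit:
carry_out(targets=[{"dp":[-3.3,-0.8,30],"yaw":0},{"dp":[-3.3,-0.8,55],"yaw":0},{"dp":[-3.3,-0.8,70],"yaw":0},{"dp":[-3.3,-0.8,74],"yaw":0},{"dp":[-3.3,-0.8,74],"yaw":0},{"dp":[-3.3,-0.8,74],"yaw":0}])

```text
clock: 10.82
eef_pos: [549.4, 332.5, 163.3]
tcp_rot: [-3.141, -0.001, -0.113]
contact_force: [-0.1, -0.6, -2.1]
opening: 0.25
grasp_force: 88.8
```

```bash
python3 - <<'E'
from h import *
rel([549,331,162],-6.5)
a=mean("side",6); g=cv2.cvtColor(a,cv2.COLOR_BGR2GRAY)
for row in(193,196,200,203,206,208,210,212): print(row,g[row,266:298])
cv2.imwrite("pics/s5.png",crop("",255,170,60,70,8,a))
E
```

```text
clock 10.825 eef [549.4 332.5 163.3] rpy [-3.1406e+00 -1.2000e-03 -1.1300e-01] F [-0.1 -0.6 -2.1] q [0.542 0.454 1.662 0.    1.024 2.226]
dp [-0.2  1.5  1.3] yaw 0.0
193 [202 201 201 201 201 200 201 201 145 101 107 122 139 156 165 172 179 182
 183 181 157 151 156 158 156 131 117 118 117 117  93  73]
196 [201 201 193 188 189 191 189 189 154 116 108 123 140 157 166 173 179 182
 183 181 167 129 109 120 124 125 125 126 126 127  98  70]
200 [130 130 129 130 130 129 129 129 110 107 107 122 140 157 166 173 180 181
 182 180 169 140 126 127 127 126 127 128 127 128  99  73]
203 [132 131 129 129 129 129 128 129 125 122 116 126 139 157 167 174 180 182
 181 179 167 137 122 122 121 108 100  96  85  82  73  70]
206 [169 171 172 174 173 175 176 175 175 158 135 131 143 159 167 174 180 182
 182 178 161 113  83  84  83  83  84  82  81  81  74  69]
208 [134 162 172 175 176 176 177 178 179 179 177 151 137 142 152 158 161 153
 147 113  88  86  85  84  83  84  83  84  82  83  83  82]
210 [ 97 110 120 148 170 179 180 184 180 152 129 133 134 133 132 131 131 145
 172 184 185 181 173 145 117  93  83  84  83  83  83  82]
212 [ 82  83  87 123 145 141 145 179 186 161 148 143 132 128 126 125 136 159
 161 141 131 169 190 195 197 142  81  80  84  87  94  89]
```

View pics/s5.png

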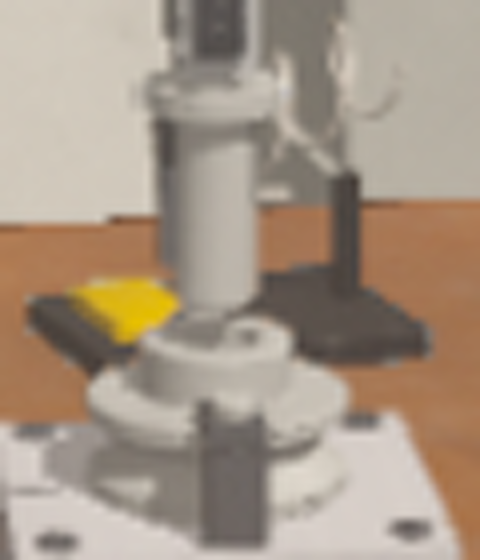

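The shaft's centre is at crop column 217.5 and the hub's at 219, so they are aligned within 0.5 mm across the view. I'll nudge y and probe downward.

Emit:
carry_out(targets=[{"dp":[0,1.2,3],"yaw":0},{"dp":[0,1.2,6],"yaw":0},{"dp":[0,1.2,9],"yaw":0},{"dp":[0,1.2,12],"yaw":0},{"dp":[0,1.2,14],"yaw":0},{"dp":[0,1.2,14],"yaw":0}])

```text
clock: 11.88
eef_pos: [548.6, 330.9, 148.1]
tcp_rot: [3.141, 0.0, -0.113]
contact_force: [0.1, -0.3, -2.5]
opening: 0.246
grasp_force: 88.8
```

Emit:
carry_out(targets=[{"dp":[0,0,3],"yaw":0},{"dp":[0,0,5],"yaw":0},{"dp":[0,0,7],"yaw":0},{"dp":[0,0,9],"yaw":0},{"dp":[0,0,9],"yaw":0}])

```text
clock: 12.5
eef_pos: [548.5, 330.9, 139.1]
tcp_rot: [3.141, 0.0, -0.113]
contact_force: [-0.5, 0.2, -2.4]
opening: 0.244
grasp_force: 88.8
```

```bash
python3 - <<'E'
from h import *
rel([549,331,140],-6.5);print(r.sense()["wrist_torque"])
E
```

```text
clock 12.5 eef [548.5 330.9 139.1] rpy [ 3.1414e+00  3.0000e-04 -1.1300e-01] F [-0.5  0.2 -2.4] q [0.54  0.481 1.681 0.    0.98  2.224]
dp [ 0.4 -0.2 -0.9] yaw 0.0
[ 0.01458126 -0.05858036 -0.00631331]
```

Emit:
carry_out(targets=[{"dp":[0,0,3],"yaw":0},{"dp":[0,0,6],"yaw":0},{"dp":[0,0,9],"yaw":0},{"dp":[0,0,9],"yaw":0}])

```text
clock: 13.0
eef_pos: [548.5, 330.9, 129.9]
tcp_rot: [3.141, 0.0, -0.113]
contact_force: [-0.1, 0.2, -2.6]
opening: 0.245
grasp_force: 88.8
```

Emit:
carry_out(targets=[{"dp":[0,0,4],"yaw":0},{"dp":[0,0,8],"yaw":0},{"dp":[0,0,12],"yaw":0},{"dp":[0,0,16],"yaw":0},{"dp":[0,0,20],"yaw":0},{"dp":[0,0,20],"yaw":0}])

```text
clock: 13.75
eef_pos: [548.8, 331.0, 110.3]
tcp_rot: [-3.141, -0.0, -0.113]
contact_force: [-0.1, 0.1, 2.4]
opening: 0.245
grasp_force: 89.3
```

```bash
python3 - <<'E'
from h import *
rel([549,331,95.5],-6.5);print(r.sense()["wrist_torque"])
cv2.imwrite("pics/s6.png",crop("",255,170,60,70,8,mean("side",4)))
E
```

```text
clock 13.75 eef [548.8 331.  110.3] rpy [-3.1415e+00 -2.0000e-04 -1.1290e-01] F [-0.1  0.1  2.4] q [ 0.54   0.516  1.698 -0.     0.928  2.224]
dp [ 0.2 -0.  14.8] yaw 0.0
[-0.10596937  0.16040967 -0.04309337]
```

View pics/s6.png

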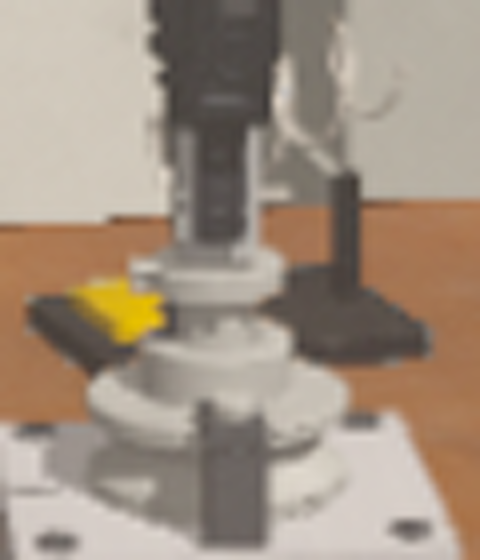

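The shaft is in the keyway and pressing on the plunger, with the collar (crop row ~275) about 15 mm above the hub. I'll push it home.

Emit:
carry_out(targets=[{"dp":[0,0,4],"yaw":0},{"dp":[0,0,8],"yaw":0},{"dp":[0,0,11],"yaw":0},{"dp":[0,0,13],"yaw":0},{"dp":[0,0,14],"yaw":0},{"dp":[0,0,14],"yaw":0}])

```text
clock: 14.7
eef_pos: [549.0, 331.2, 96.4]
tcp_rot: [-3.141, -0.001, -0.113]
contact_force: [-0.1, 0.0, 6.5]
opening: 0.248
grasp_force: 89.6
```

Emit:
carry_out(targets=[{"dp":[0,0,0.5],"yaw":0},{"dp":[0,0,1],"yaw":0},{"dp":[0,0,1.5],"yaw":0},{"dp":[0,0,1.5],"yaw":0}])

```text
clock: 15.2
eef_pos: [549.1, 331.2, 95.5]
tcp_rot: [-3.141, -0.001, -0.113]
contact_force: [-2.6, -2.1, 10.9]
opening: 0.248
grasp_force: 90.5
```

Force is rising above the spring's, so the collar is touching. I'll press about 1 mm more for a firm hold.

Emit:
carry_out(targets=[{"dp":[0,0,0.5],"yaw":0},{"dp":[0,0,1],"yaw":0},{"dp":[0,0,1],"yaw":0},{"dp":[0,0,1],"yaw":0}])

```text
clock: 15.7
eef_pos: [549.2, 331.2, 95.5]
tcp_rot: [-3.141, -0.001, -0.113]
contact_force: [-3.8, -2.9, 18.9]
opening: 0.243
grasp_force: 91.7
```

```bash
python3 - <<'E'
from h import *
rel([549,331,95.5],-6.5);print(r.sense()["wrist_torque"])
cv2.imwrite("pics/s7.png",crop("",255,170,60,70,8,mean("side",4)))
E
```

```text
clock 15.7 eef [549.2 331.2  95.5] rpy [-3.1408e+00 -1.1000e-03 -1.1290e-01] F [-3.8 -2.9 18.9] q [ 0.54   0.535  1.705 -0.     0.9    2.224]
dp [-0.1  0.3 -0. ] yaw 0.0
[-0.45285291  0.75610324 -0.04354655]
```

View pics/s7.png

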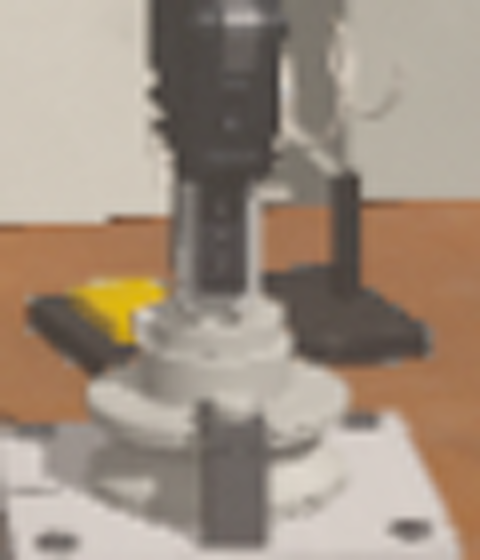

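The collar sits flush on the hub (crop row ~340). The TCP stopped at z 95.5, as predicted for home, with about 19 N of upward force from outside.

```bash
python3 -c "
from rig import r
print(r.sign_off())"
```

```text
the job is handed in; nothing more can be done
None
```

The keyed shaft is in the pulley bore with its key in the keyway and the collar flush on the hub. The arm still grips it and presses it home (about 19 N at the wrist), and I handed the job in at about 16 s.

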